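# Take the bolt can down from its hook

### The job

Three metal cans of bolts hang by their strap handles on the hook rack. Lift the short, wide round can up and off its hook and set it down gently, upright, in the middle of the square steel welding plate, then let go. Leave the other two cans hanging where they are.

Things in the scene. Friction and masses are not known exactly. Their poses are not given: they have to be found in the camera images.
- wide_can_grip (a point): THE CAN TO MOVE: round, 90 mm wide, 55 tall, 0.25-0.5 kg. Stiff strap arch, 94 mm wide; its flat crossbar (along y, 14 mm wide, 4 thick) lies on the hook, underside 60 mm over the rim. On it a wooden grip block: x 26, y 18, 48 mm tall. This point: in the block, on the can's axis, 20 mm below the block's top, 28 above the crossbar, 147 above the can's underside. z up, x along the hook (0.15 rad).
- tall_can_grip (a point): bystander: tall narrow round can, 60 mm across and 95 mm tall, on another hook, with the same strap handle and grip block (arch 64 mm wide); same point of its grip block, 187 mm above its underside. Leave it hanging.
- square_can_grip (a point): bystander: square can, 62 mm by 62 mm and 80 mm tall, on another hook, with the same strap handle and grip block (arch 66 mm wide); same point of its grip block, 172 mm above its underside. Leave it hanging.
- rack: fixed rack: rail along its y, 400 mm long, on two posts. Origin on the bench under the rail's middle, z up. Hooks at y = -130, 0, +130 mm point to -x: flat arms 14 wide, 6 thick, top 200 mm over the bench, ending in a lip at x = -78 to -84 that rises 12 mm over the arm. Cans hang at x about -50. To unhook: raise a can 15 to 45 mm (higher, its rim hits the arm), then move it 60 mm or more to -x.
- plate: square steel welding plate lying on the bench, 160 mm by 160 mm, 10 mm thick, fixed. Origin at the centre of its underside, x and y along its edges, z up; the top is at z = 10 mm.
Not all that is in view belongs to the job. What is shaped like the part that bears wide_can_grip but red or yellow is not meant. What is shaped like the plate but blue or red is not meant.

How it is judged (in metres and radians):
On the way:
1. the wide can is in the air, clear of the rack and the plate (contact force between wide_can and rack below 0.05 N and contact force between wide_can and plate below 0.05 N and height (world z) of wide_can_grip above 0.19 m), for 0.1 s.
At the end, for the whole second after the job is handed in: the wide can stands at rest on the steel plate, upright within 0.12 rad, its centre within 30 mm of the plate's centre along each edge direction; the tall and the square can still hang on their hooks, each within 25 mm of where it was (x of wide_can_grip in the frame of plate between -0.03 and 0.03 m and y of wide_can_grip in the frame of plate between -0.03 and 0.03 m and z of wide_can_grip in the frame of plate between 0.15 and 0.162 m and angle between wide_can_grip's own z axis and vertical below 0.12 rad and linear speed of wide_can below 0.02 m/s and distance of each of tall_can_grip, square_can_grip from where it was at the start of the episode below 0.025 m); the robot touches nothing.
It fails at once if the tall or the square can is knocked or pulled more than 40 mm from its place (distance of any of tall_can_grip, square_can_grip from where it was at the start of the episode above 0.04 m).
It fails at once if the wide can is dropped or slammed onto the plate (moving at over 0.6 m/s just above it) (linear speed of wide_can above 0.6 m/s and horizontal distance between wide_can_grip and plate below 0.12 m and z of wide_can_grip in the frame of plate below 0.19 m).
It also fails if it takes over 46 s, if anything falls off the work surface, if the arm or the gripper's body presses on something with over 40 N, if the wrist force passes 120 N, or if a joint passes its speed limit or range.

### The arm

A 7-joint arm with a two-finger parallel gripper is mounted at the origin on the work surface. World frame = base frame: x ahead of the robot, y to its left, z up, the work surface at z = 0. Lengths are in m, angles in degrees, forces in N, time in s.
With the tool pointing down it reaches from about 0.425 to 0.875 m from the base axis. Payload 4.7 kg.
Tool frame: the origin (TCP) lies on the centre line of the jaws, within the pads' length; the fingertips stand ahead of it and the grasp point (between the pads) lies 2 mm behind it (env.tip_reach is the x of the fingertips in the tool frame, in m); x points along the fingers, z is the direction in which the jaws open and shut, and the axes are right-handed (so a half turn about x gives the same grasp; the last joint's range is limited). The gripper opens to 87 mm and grips with 3 to 60 N. Pads are 19 mm wide; open, the fingers measure 117 mm over their backs; the gripper's body (75 mm by 190 mm) begins 51 mm behind the grasp point.
Start: joints at [0.808, 18.392, -4.016, 83.108, 1.295, 78.541, -3.26], TCP at [0.65, -0, 0.24] pointing down, gripper open.
Joint ranges: [-163.93, 163.93], [-17.29, 119.83], [-79.2, 71.16], [3.27, 140.29], [-89.18, 269.18], [5.43, 117.66], [-154.24, 154.24]. Speed limits (degrees/s): [147.25, 147.25, 180, 180, 180, 180, 180].

### API

Orientations are given as [roll, pitch, yaw] about the fixed x, y, z axes, in that order (R = Rz(yaw) Ry(pitch) Rx(roll)).
In Python, from cell import telemetry, optics, env, models gives the robot as it stands.
- The arm moves only by the shell command python3 -m pendant 'ROWS' [FORCE]. ROWS is JSON, a list of rows, each a list of 3 entries, a list of its own where there are three numbers: the finger opening in mm, from 0 to 87, then the shift along the tool's x, y, z in mm, then the turn, a rotation vector about the tool's x, y, z in rad. A call has 1 to 10 rows; each row is the pose to reach, as a shift and turn from the pose commanded when the call began, along the tool's axes at that moment; what a row does not reach only later rows make up. A row lasts 1/12 s, in which the tool goes at most 41.7 mm and 7.16 degrees, less where a joint would pass 70% of its speed; a pose out of reach is approached as far as the arm can. A call with a gripper value outside its range is refused whole. The fingers move at their own pace and stop on an object; FORCE is the grip in N (left out, the last holds). Time passes only in rows, so rows that repeat a pose let the fingers close. It gives the time, the measured TCP pose, the force and the opening at its end, in the units of the state.
- telemetry.get_obs(): the state, without advancing time (a new reading comes with each control period).
- optics.read_camera(name): name is "scene" or "side" or "wrist"; returns a dict with "image" (400x640x3 uint8, blue, green, red), "range_z" (400x640 float32, m along the optical axis (not along the pixel's ray), 0 where there is no reading), "fx", "fy", "cx", "cy" (pixels), "cam_to_world" (4x4, takes a point from camera to world coordinates). Camera axes: x right, y up, looking along -z (the intrinsics and any distortion apply to the point x, -y, -z); pixel columns grow to the right and rows downward; lengths in m; the calibration is good to about 2 mm. A picture is of the moment at which its call begins.
- env.sign_off(): hands the job in, once; it reports no verdict.
Trained networks look in the newest picture that a camera, given by its name, has taken for a name from the list of things; names that differ only in an ending like _2 or _b are one class to them, and where a whole thing is asked for, a point or a joint stands for the part that bears it (a point fixed in the world has none). Each returns a list of dicts, best first, with "confidence" (0 to 1); they miss things now and then, are a little off and sometimes report something else, mostly with a low value. They report only what shows in the picture. A call takes as long as a camera call. They do not tell look-alikes from the thing itself.
- models.masks_of(camera, label): "pixels" (400x640 bool, what is visible of it) and "extent" ([left, top, right, bottom] as shares, 0 to 1, of the picture: columns of its width, rows of its height, round what is visible of it).
- models.landmark_of(camera, label): "centre" ([row, column] as shares, 0 to 1, of the picture: columns of its width, rows of its height: a listed point, or the origin of a listed thing).
The state is a dict: "time_s": time; "qpos": joint angles; "joint_velocities": joint speeds; "effort": joint torques, N m; "tool_pos": TCP position; "tool_rot": TCP orientation; "force": force on the tool from outside, world axes, zero at the start; "wrist_torque": the same for the moment, N m; "grip_width": finger opening in m.
Only numpy, scipy, OpenCV 4.12 (cv2) and the standard library are available. Lean on these libraries where they do the work, as an engineer would, in place of code of your own. Each camera call takes 0.05 s, during which the arm holds its last target.

## Working session

There is one attempt and no reset: what is moved stays moved. The work goes in short steps, Python scripts to look and compute and a shell command to move; the robot and the scene stay as the last step left them, time stands still between calls to the robot, and variables do not carry over. Pictures are saved under pics/ and viewed, and the job is handed in when it is done.

```bash
mkdir -p pics; ls; python3 - <<'E'
from cell import telemetry, optics, env, models
import cv2
o=telemetry.get_obs();print(o, env.tip_reach)
for c in ["scene","side","wrist"]:
    f=optics.read_camera(c);cv2.imwrite(f"pics/{c}0.png",f["image"])
    for l in ["wide_can_grip","tall_can_grip","square_can_grip","plate","rack"]:
        print(c,l,[(round(d["confidence"],2),[round(d["centre"][0]*400),round(d["centre"][1]*640)]) for d in models.landmark_of(c,l)][:4])
E
```

```text
pics
{'time_s': 0.0, 'qpos': array([ 0.80691924, 18.4373459 , -4.0154661 , 83.17559433,  1.29523868,
       78.54201268, -3.25952524]), 'joint_velocities': array([-0.01072668, -0.01396604,  0.05238563,  0.13138557, -0.02250913,
       -0.02510339, -0.00907696]), 'effort': array([-2.58547143e-04, -4.91284704e+01, -4.03903294e-01, -3.12526345e+01,
       -6.40594075e-02,  4.37659642e-02,  1.61017233e-04]), 'tool_pos': array([ 6.49465320e-01, -4.13907718e-05,  2.38474851e-01]), 'tool_rot': array([-176.79279551,   89.89013446, -176.78948954]), 'force': array([-0.40640718, -0.17186555, -0.10611733]), 'wrist_torque': array([-0.05555641, -0.00723928, -0.02067589]), 'grip_width': 0.08703902776287137} 0.017
scene wide_can_grip [(0.8, [233, 380]), (0.79, [262, 277]), (0.57, [292, 456])]
scene tall_can_grip [(0.57, [262, 411])]
scene square_can_grip [(0.89, [207, 344])]
scene plate [(0.91, [205, 353]), (0.83, [227, 281]), (0.76, [191, 247])]
scene rack []
side wide_can_grip [(0.77, [223, 232]), (0.75, [352, 305]), (0.71, [256, 283])]
side tall_can_grip [(0.75, [296, 262])]
side square_can_grip [(0.75, [213, 304])]
side plate [(0.97, [220, 409]), (0.76, [201, 329]), (0.63, [152, 348])]
side rack []
wrist wide_can_grip [(0.65, [205, 386])]
wrist tall_can_grip []
wrist square_can_grip [(0.84, [248, 36])]
wrist plate [(0.57, [366, 224])]
wrist rack []
```

View pics/scene0.png

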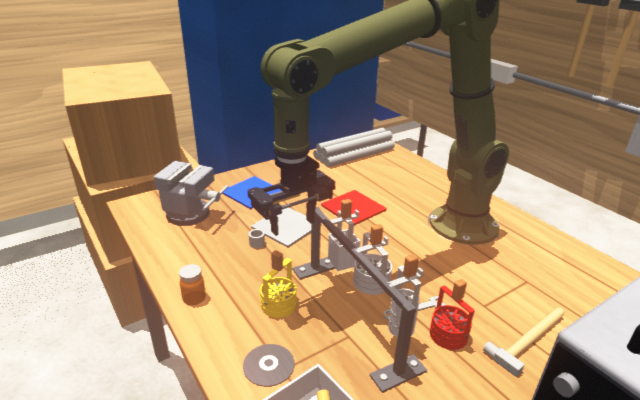

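View pics/side0.png

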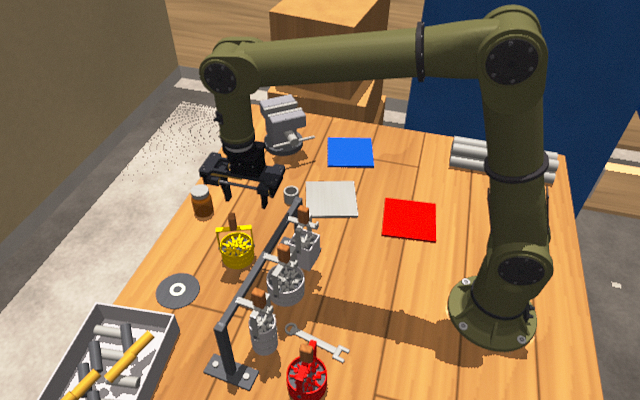

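View pics/wrist0.png

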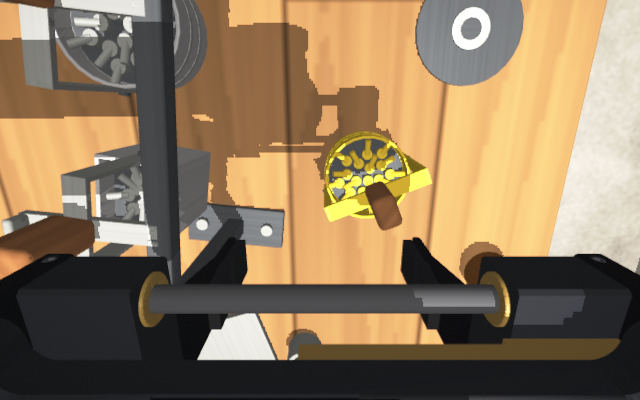

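Three things look like the wide can: the yellow one on the bench (scene 278,262; side 233,223), the red one on the bench (scene 457,292; side 305,352) and the grey one on the middle hook (scene 380,233; side 284,252). Only the grey one hangs on the rack and is neither red nor yellow. Of the plates at side (330,200) grey, (349,152) blue and (409,220) red, the grey one is meant. I'll confirm both in crops and measure them.

```bash
cat > h.py <<'E'
import numpy as np,cv2
from cell import telemetry, optics, env, models
from scipy.spatial.transform import Rotation as R
def pts(f,mask=None):
    z=f["range_z"].astype(float);v,u=np.mgrid[:400,:640]
    X=(u+0.0-f["cx"])/f["fx"]*z;Y=(v-f["cy"])/f["fy"]*z
    P=np.stack([X,-Y,-z,np.ones_like(z)],-1)@np.array(f["cam_to_world"]).T
    ok=z>0
    return P[...,:3],ok
E
python3 - <<'E'
from h import *
a=[]
for c,(x0,y0,x1,y1) in {"scene":(300,180,460,350),"side":(200,180,360,380)}.items():
    f=optics.read_camera(c);P,ok=pts(f);im=f["image"]
    print(c,[k for k in f.keys()])
    hsv=cv2.cvtColor(im,cv2.COLOR_BGR2HSV)
    m=ok&(P[...,2]>0.205)&(P[...,2]<0.275)&(hsv[...,0]<18)&(hsv[...,1]>90)
    n,l,s,ce=cv2.connectedComponentsWithStats(m.astype(np.uint8))
    for i in range(1,n):
        if s[i,4]>25:
            q=P[l==i];print('wood',ce[i].round(),s[i,4],q.mean(0).round(4),np.percentile(q,3,0).round(3),np.percentile(q,97,0).round(3))
    for d in models.masks_of(c,"plate"):
        k=d["pixels"]&ok;q=P[k];print("plate",round(d["confidence"],2),im[k].mean(0).round(),np.median(q,0).round(4),k.sum())
        kk=k.astype(np.uint8); kk=cv2.erode(kk,np.ones((2,2)))>0;kk&=(P[...,2]<0.03)
        q=P[kk];r=cv2.minAreaRect((q[:,:2]*1000).astype(np.float32));print(r)
    k=ok&(P[...,2]>0.12)&(P[...,2]<0.3)
    cv2.imwrite(f"pics/crop_{c}.png",cv2.resize(im[y0:y1,x0:x1],None,fx=3,fy=3,interpolation=cv2.INTER_CUBIC)[:600])
E
```

```text
scene ['image', 'range_z', 'fx', 'fy', 'cx', 'cy', 'cam_to_world']
wood [88. 45.] 2481 [ 0.6991 -2.0324  0.2402] [ 0.234 -2.049  0.207] [ 1.095 -2.015  0.273]
wood [422.  59.] 841 [-0.7069 -0.967   0.2382] [-0.718 -1.202  0.207] [-0.696 -0.768  0.273]
wood [570. 106.] 2424 [-0.7064 -0.1426  0.2393] [-0.715 -0.454  0.207] [-0.698  0.101  0.273]
wood [119. 105.] 1242 [ 0.7905 -1.0399  0.2278] [ 0.61  -1.064  0.207] [ 0.959 -1.014  0.249]
wood [469. 165.] 682 [0.0507 0.0142 0.2357] [ 0.001 -0.051  0.207] [0.064 0.065 0.27 ]
wood [346. 208.] 201 [0.5023 0.0145 0.233 ] [0.49  0.004 0.207] [0.512 0.021 0.253]
wood [310. 211.] 154 [0.6024 0.0048 0.2527] [ 0.595 -0.009  0.227] [0.607 0.012 0.274]
wood [274. 224.] 77 [0.7023 0.008  0.2515] [ 0.698 -0.003  0.229] [0.707 0.014 0.273]
wood [376. 234.] 237 [0.5104 0.1412 0.2333] [0.498 0.129 0.208] [0.52  0.147 0.253]
wood [411. 265.] 281 [0.5222 0.2679 0.2342] [0.508 0.257 0.209] [0.531 0.274 0.253]
wood [557. 353.] 76 [0.4772 0.5716 0.2365] [0.475 0.567 0.216] [0.479 0.579 0.252]
plate 0.76 [ 69.  87. 246.] [ 0.2316 -0.2713  0.0099] 999
((238.6
[... 737 characters left out ...]
18 0.149 0.254]
wood [258. 298.] 232 [0.5146 0.2692 0.2387] [0.504 0.258 0.214] [0.528 0.275 0.254]
plate 0.87 [229. 112.  39.] [ 0.495  -0.5355  0.0098] 1345
((492.04095458984375, -541.35986328125), (155.87832641601562, 174.93069458007812), 14.4711275100708)
plate 0.69 [198. 209. 215.] [ 0.4954 -0.2836  0.0098] 1808
((496.11529541015625, -288.9647521972656), (163.53982543945312, 161.7130889892578), 18.365480422973633)
plate 0.57 [  3.  13. 244.] [ 0.2448 -0.2591  0.0098] 2073
((244.90304565429688, -266.3157653808594), (157.03689575195312, 163.0852813720703), 5.903722286224365)
plate 0.26 [ 97. 104. 114.] [0.5015 0.1479 0.1307] 1660
((487.14251708984375, 46.118019104003906), (0.0, 0.0), 0.0)
```

```bash
ls pics
```

```text
crop_scene.png
crop_side.png
scene0.png
side0.png
wrist0.png
```

View pics/crop_side.png

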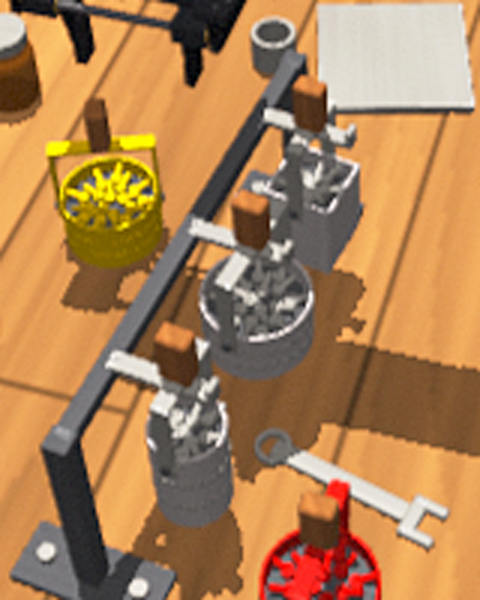

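View pics/crop_scene.png

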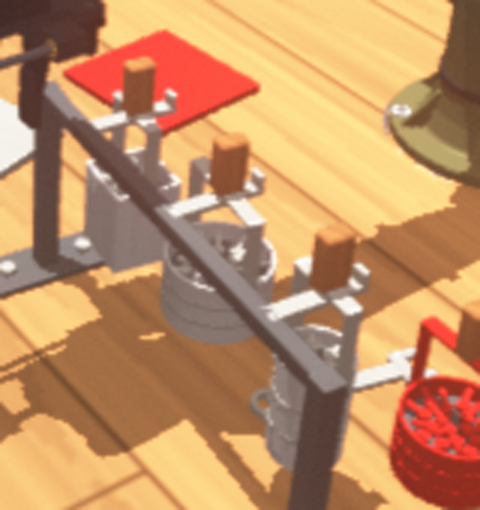

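The crops show the grey short wide can on the middle hook, with its wooden block at side (283,253) and scene (376,234). It has the tall can at the near end of the rack and the square can at the far end. The grey plate is at about (0.496, -0.288). Next I'll fit the block top and the plate, then work out the move.

```bash
cat >> h.py <<'E'
def down(yaw):  # tool x down, jaw axis z at world angle yaw
    z=np.array([np.cos(yaw),np.sin(yaw),0]);x=np.array([0,0,-1.]);y=np.cross(z,x)
    return np.stack([x,y,z],1)
def cur():
    o=telemetry.get_obs();return o,R.from_euler('xyz',o['tool_rot'],degrees=True).as_matrix()
E
python3 - <<'E'
from h import *
T=[];PL=[]
for c in ["scene","side"]:
    f=optics.read_camera(c);P,ok=pts(f);hsv=cv2.cvtColor(f["image"],cv2.COLOR_BGR2HSV)
    m=ok&(P[...,2]>0.205)&(P[...,2]<0.275)&(hsv[...,0]<18)&(hsv[...,1]>90)&(abs(P[...,0]-.506)<.03)&(abs(P[...,1]-.14)<.03)
    q=P[m];T.append(q)
    t=q[q[:,2]>np.percentile(q[:,2],99)-.004];print(c,'top',len(t),t.mean(0).round(4),cv2.minAreaRect((t[:,:2]*1000).astype(np.float32)))
    print(cv2.minAreaRect((q[:,:2]*1000).astype(np.float32)))
    for d in models.landmark_of(c,"plate")+models.landmark_of(c,"wide_can_grip"):
        r,u=(np.array(d["centre"])*[400,640]).astype(int);r=min(r,399);print(d["confidence"],r,u,P[r,u].round(4),f["image"][r,u])
    k=ok&(abs(P[...,0]-.55)<.05)&(abs(P[...,1]-.08)<.12)&(hsv[...,1]<80)&(P[...,2]>.16)&(P[...,2]<.26)
    q=P[k];k2=q[:,0]>.535;print('rail',len(q),np.percentile(q[k2],[2,50,98],0).round(3))
q=np.vstack(T);print('all',cv2.minAreaRect((q[:,:2]*1000).astype(np.float32)))
o,Rm=cur();print(Rm.round(3))
E
```

```text
scene top 51 [0.5075 0.1387 0.2515] ((506.7118835449219, 137.69775390625), (19.015094757080078, 23.14501190185547), 54.78778839111328)
((500.7947998046875, 140.23512268066406), (19.481740951538086, 41.44058609008789), 77.45893859863281)
0.79 192 249 [ 0.745  -0.0194  0.3355] [69 65 81]
0.69 226 282 [ 0.5192 -0.2853  0.0129] [233 240 243]
0.85 262 278 [0.6992 0.0178 0.149 ] [ 50  78 124]
0.77 231 374 [0.5185 0.1421 0.2454] [ 53  82 144]
0.66 292 455 [0.4176 0.3145 0.146 ] [ 46  78 135]
rail 686 [[ 0.537 -0.035  0.186]
 [ 0.558  0.137  0.2  ]
 [ 0.572  0.197  0.203]]
side top 54 [0.5045 0.1396 0.252 ] ((504.5826416015625, 139.0922393798828), (14.900075912475586, 27.14545440673828), 69.64888000488281)
((504.8143005371094, 138.89459228515625), (19.6127986907959, 25.232501983642578), 80.19357299804688)
0.96 222 411 [ 0.2382 -0.2556  0.0093] [  0   6 252]
0.89 152 349 [ 0.4936 -0.5324  0.014 ] [241 114  32]
0.8 200 333 [ 0.4896 -0.2846  0.009 ] [209 218 222]
0.94 353 303 [0.4054 0.321  0.1596] [29 50 82]
0.71 254 280 [0.5107 0.1441 0.233 ] [31 54 87]
0.55 221 230 [0.6937 0.0164 0.158 ] [24 47 80]
rail 999 [[ 0.537 -0.033  0.19 ]
 [ 0.551  0.104  0.2  ]
 [ 0.571  0.196  0.204]]
all ((500.80255126953125, 139.6851806640625), (19.88022232055664, 41.05377960205078), 80.7142562866211)
[[ 0.  0.  1.]
 [-0.  1. -0.]
 [-1. -0.  0.]]
```

```bash
python3 -m pendant '[[70,[-35,0,0],[-0.05,0,0]],[70,[-70,0,0],[-0.17,0,0]],[70,[-80,10,-10],[-0.29,0,0]],[70,[-80,30,-30],[-0.41,0,0]],[70,[-80,50,-52],[-0.53,0,0]],[70,[-80,70,-74],[-0.65,0,0]],[70,[-80,90,-96],[-0.77,0,0]],[70,[-80,110,-118],[-0.89,0,0]],[70,[-80,130,-135],[-1.01,0,0]],[70,[-80,139,-144],[-1.12,0,0]]]' 20
python3 -m pendant '[[70,[0,0,0],[-0.11,0,0]],[70,[0,0,0],[-0.22,0,0]],[70,[0,0,0],[-0.32,0,0]],[70,[0,0,0],[-0.32,0,0]]]'
python3 - <<'E'
from h import *
o,Rm=cur();print(o['tool_pos'],Rm.round(3),o['qpos'])
f=optics.read_camera("wrist");P,ok=pts(f);cv2.imwrite("pics/w1.png",f["image"])
hsv=cv2.cvtColor(f["image"],cv2.COLOR_BGR2HSV)
m=ok&(P[...,2]>0.2)&(P[...,2]<0.265)&(hsv[...,0]<18)&(hsv[...,1]>90)
n,l,s,ce=cv2.connectedComponentsWithStats(m.astype(np.uint8))
for i in range(1,n):
    if s[i,4]>100:
        q=P[l==i];t=q[q[:,2]>np.percentile(q[:,2],98)-.004]
        print(ce[i].round(),s[i,4],t.mean(0).round(4),cv2.minAreaRect((t[:,:2]*1000).astype(np.float32)))
E
```

```text
time_s: 2.23
tool_pos: [0.5036, 0.1425, 0.3202]
tool_rot: [6.4, 89.9, 71.2]
force: [0.3, 1.1, -0.6]
grip_width: 0.0702
time_s: 2.57
tool_pos: [0.5059, 0.139, 0.3198]
tool_rot: [-94.5, 90.0, -11.8]
force: [0.0, -0.5, -0.2]
grip_width: 0.07
[0.50589812 0.13903082 0.31978125] [[ 0.001 -0.992  0.128]
 [-0.     0.128  0.992]
 [-1.    -0.001 -0.   ]] [ -2.62559505   2.14741723 -16.07506666  93.01192819   0.61234448
  84.89863669  63.91364874]
[486. 208.] 1796 [0.5173 0.262  0.2512] ((517.9400634765625, 262.4704284667969), (17.3951358795166, 25.095579147338867), 83.74608612060547)
[320. 215.] 1089 [0.5059 0.1364 0.2513] ((506.54864501953125, 136.28794860839844), (17.442720413208008, 25.394176483154297), 78.185791015625)
[156. 225.] 1809 [0.4987 0.0102 0.2512] ((499.2728576660156, 9.258170127868652), (17.760906219482422, 25.35547637939453), 81.01193237304688)
```

View pics/w1.png

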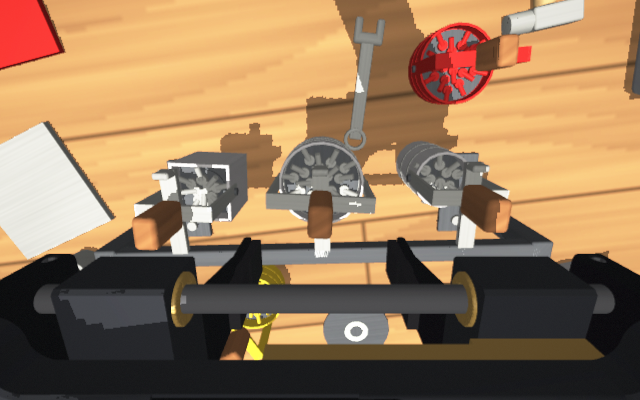

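The wrist view shows the middle block at (320,215), centred between the fingers. The neighbouring blocks are at (156,225) and (486,208), clear of the jaws. I'll descend and grip.

```bash
python3 -m pendant '[[60,[20,0,-1],[0,0,0]],[60,[45,0,-1],[0,0,0]],[60,[65,0,-1],[0,0,0]],[60,[78,0,-1],[0,0,0]],[60,[87,0,-1],[0,0,0]],[60,[87,0,-1],[0,0,0]]]' 20
python3 -m pendant '[[0,[0,0,0],[0,0,0]],[0,[0,0,0],[0,0,0]],[0,[0,0,0],[0,0,0]],[0,[0,0,0],[0,0,0]],[0,[0,0,0],[0,0,0]],[0,[0,0,0],[0,0,0]],[0,[0,0,0],[0,0,0]],[0,[0,0,0],[0,0,0]]]' 30
```

```text
time_s: 3.12
tool_pos: [0.5049, 0.1376, 0.2305]
tool_rot: [110.7, 89.8, -167.0]
force: [-0.0, 0.0, -0.9]
grip_width: 0.0603
time_s: 3.78
tool_pos: [0.5061, 0.1372, 0.2328]
tool_rot: [-144.6, 89.9, -62.1]
force: [-0.0, -0.4, 2.1]
grip_width: 0.0178
```

```bash
python3 -m pendant '[[0,[-5,0,0],[0,0,0]],[0,[-13,0,0],[0,0,0]],[0,[-21,0,0],[0,0,0]],[0,[-28,0,0],[0,0,0]],[0,[-30,0,0],[0,0,0]],[0,[-30,0,0],[0,0,0]]]' 35
python3 - <<'E'
from h import *
f=optics.read_camera("side");cv2.imwrite("pics/s2.png",cv2.resize(f["image"][150:350,180:380],None,fx=3,fy=3))
print(cur()[0]['tool_pos'],cur()[0]['grip_width'])
E
```

```text
time_s: 4.28
tool_pos: [0.5064, 0.1383, 0.2637]
tool_rot: [-68.7, 89.9, 13.8]
force: [0.5, -0.8, -3.8]
grip_width: 0.0178
[0.5060581  0.13810846 0.26299306] 0.017488013385181463
```

View pics/s2.png

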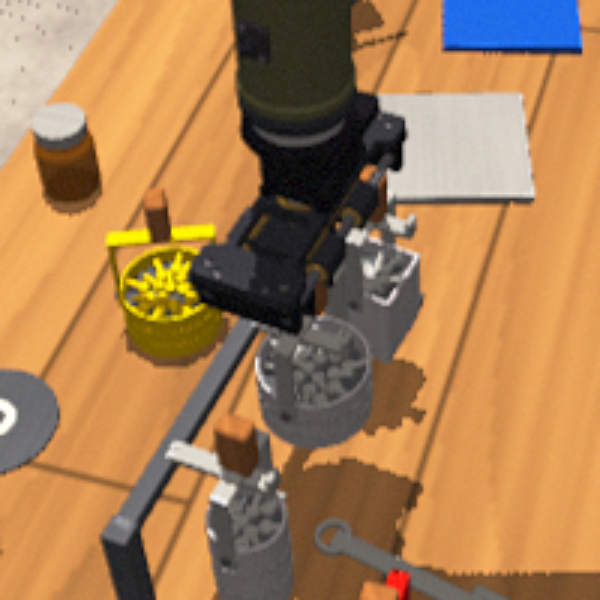

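The can is lifted 30 mm and held; both neighbours still hang. Now I'll pull it along the hook, away from the rail.

```bash
python3 -m pendant '[[0,[0,6,0],[0,0,0]],[0,[0,16,-1],[0,0,0]],[0,[0,28,-1],[0,0,0]],[0,[0,42,-2],[0,0,0]],[0,[0,56,-3],[0,0,0]],[0,[0,70,-4],[0,0,0]],[0,[0,82,-5],[0,0,0]],[0,[0,91,-5],[0,0,0]],[0,[0,96,-5],[0,0,0]],[0,[0,96,-5],[0,0,0]]]'
python3 - <<'E'
from h import *
f=optics.read_camera("side");cv2.imwrite("pics/s3.png",cv2.resize(f["image"][150:350,180:380],None,fx=3,fy=3))
o=cur()[0];print(o['tool_pos'],o['grip_width'],o['qpos'])
E
```

```text
time_s: 5.17
tool_pos: [0.4088, 0.1459, 0.2627]
tool_rot: [-113.1, 90.0, -30.5]
force: [0.3, 0.5, -3.6]
grip_width: 0.0177
[0.40973212 0.1456646  0.26274501] 0.017944500368894157 [ -3.43863353  -8.30597362 -17.63234995 108.99059464  -2.52152563
  78.88676933  62.12247389]
```

View pics/s3.png

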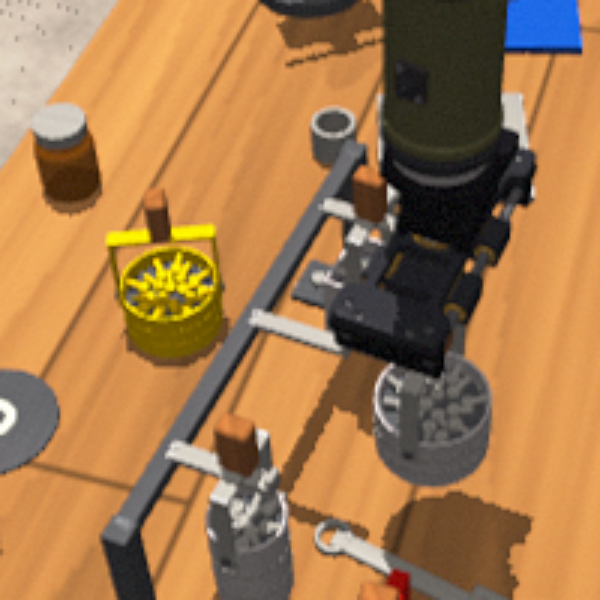

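The can is clear of the hook. I'll raise it so its underside passes over the other blocks.

```bash
python3 -m pendant '[[0,[-8,0,0],[0,0,0]],[0,[-24,0,0],[0,0,0]],[0,[-46,0,0],[0,0,0]],[0,[-70,0,0],[0,0,0]],[0,[-94,0,0],[0,0,0]],[0,[-118,0,0],[0,0,0]],[0,[-142,0,0],[0,0,0]],[0,[-162,0,0],[0,0,0]],[0,[-175,0,0],[0,0,0]],[0,[-180,0,0],[0,0,0]]]'
python3 - <<'E'
from h import *
o,Rm=cur();print(o['tool_pos'],o['grip_width'],o['qpos'],Rm.round(3))
print('tool shift to plate', Rm.T@(np.array([.496,-.288,o['tool_pos'][2]])-o['tool_pos'])*1000)
E
```

```text
time_s: 6.05
tool_pos: [0.4112, 0.1457, 0.4454]
tool_rot: [-63.5, 89.8, 19.0]
force: [0.3, -0.2, -4.5]
grip_width: 0.0179
[0.41124116 0.14565926 0.44537912] 0.017851077292617923 [ -3.23722237  -8.57049604 -16.75673334  88.71988806  -2.49144981
  99.24574785  62.25006713] [[ 0.004 -0.991  0.131]
 [ 0.001  0.131  0.991]
 [-1.    -0.004  0.002]]
tool shift to plate [-2.52450265e-01 -1.40799132e+02 -4.18831654e+02]
```

```bash
python3 -m pendant '[[0,[0,-3,-6],[0,0,0]],[0,[0,-8,-20],[0,0,0]],[0,[0,-16,-42],[0,0,0]],[0,[0,-24,-66],[0,0,0]],[0,[0,-32,-90],[0,0,0]],[0,[0,-41,-115],[0,0,0]],[0,[0,-50,-140],[0,0,0]],[0,[0,-58,-165],[0,0,0]],[0,[0,-66,-190],[0,0,0]],[0,[0,-74,-215],[0,0,0]]]'
python3 -m pendant '[[0,[0,-8,-25],[0,0,0]],[0,[0,-16,-50],[0,0,0]],[0,[0,-25,-75],[0,0,0]],[0,[0,-34,-100],[0,0,0]],[0,[0,-42,-124],[0,0,0]],[0,[0,-50,-148],[0,0,0]],[0,[0,-57,-170],[0,0,0]],[0,[0,-63,-188],[0,0,0]],[0,[0,-66,-200],[0,0,0]],[0,[0,-67,-204],[0,0,0]]]'
python3 - <<'E'
from h import *
o,Rm=cur();print(o['tool_pos'],o['grip_width'],o['qpos'],Rm.round(3),o['force'])
f=optics.read_camera("side");P,ok=pts(f);cv2.imwrite("pics/s4.png",f["image"])
for c in ["scene","side"]:
    f=optics.read_camera(c);P,ok=pts(f)
    for d in models.masks_of(c,"plate"):
        k=d["pixels"]&ok
        if np.ptp(f["image"][k].mean(0))<40:
            k&=(P[...,2]<.03);r=cv2.minAreaRect((P[k][:,:2]*1000).astype(np.float32));print(c,d["confidence"],r)
E
```

```text
time_s: 6.88
tool_pos: [0.4551, -0.0794, 0.4411]
tool_rot: [100.5, 89.9, -177.0]
force: [-0.4, -0.2, -3.2]
grip_width: 0.0179
time_s: 7.72
tool_pos: [0.4943, -0.2911, 0.4407]
tool_rot: [102.0, 89.8, -175.7]
force: [-0.5, -0.6, -4.9]
grip_width: 0.018
[ 0.49434374 -0.29107042  0.44071383] 0.01800361026193037 [ 18.05452838   8.09033952  11.36314663  73.15350378  -1.50346358
  99.06665698 111.36150963] [[-0.003 -0.991  0.134]
 [-0.     0.134  0.991]
 [-1.     0.003 -0.001]] [-0.50768739 -0.61949908 -4.914469  ]
scene 0.57 ((497.5212707519531, -299.02154541015625), (185.59925842285156, 175.50538635253906), 20.281879425048828)
side 0.78 ((498.5207824707031, -291.39324951171875), (155.92149353027344, 169.27297973632812), 17.33321762084961)
```

View pics/s4.png

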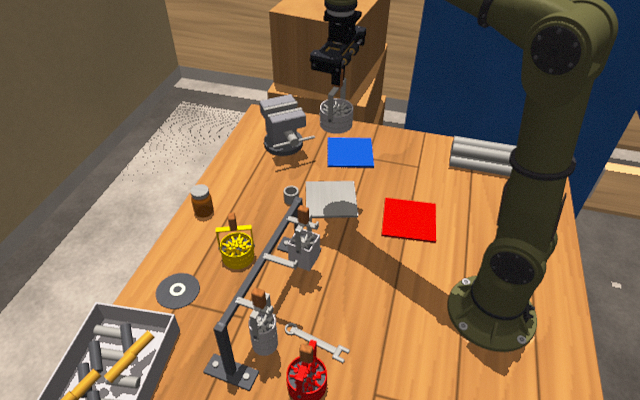

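The side view shows the can hanging upright at (336,112), which projects onto the grey plate at (330,198). Both other cans are still hanging. I'll lower it.

```bash
python3 -m pendant '[[0,[10,0,0],[0,0,0]],[0,[32,0,1],[0,0,0]],[0,[58,0,1],[0,0,0]],[0,[84,0,1],[0,0,0]],[0,[112,0,1],[0,0,0]],[0,[140,0,1],[0,0,0]],[0,[166,0,1],[0,0,0]],[0,[190,0,1],[0,0,0]],[0,[208,0,1],[0,0,0]],[0,[218,0,1],[0,0,0]]]'
python3 -m pendant '[[0,[8,0,0],[0,0,0]],[0,[15,0,0],[0,0,0]],[0,[22,0,0],[0,0,0]],[0,[28,0,0],[0,0,0]],[0,[34,0,0],[0,0,0]],[0,[39,0,0],[0,0,0]],[0,[43,0,0],[0,0,0]],[0,[46,0,0],[0,0,0]],[0,[48,0,0],[0,0,0]],[0,[48,0,0],[0,0,0]]]'
python3 - <<'E'
from h import *
o,Rm=cur();print(o['tool_pos'],o['grip_width'],Rm.round(3),o['force'])
for c in ["scene","side"]:
    f=optics.read_camera(c);cv2.imwrite(f"pics/{c}5.png",f["image"])
    cv2.imwrite(f"pics/{c}5c.png",cv2.resize(f["image"][110:260,230:430],None,fx=3,fy=3))
E
```

```text
time_s: 8.8
tool_pos: [0.494, -0.2854, 0.2214]
tool_rot: [66.4, 89.8, 149.0]
force: [-1.0, 0.2, -4.1]
grip_width: 0.0182
time_s: 9.63
tool_pos: [0.4952, -0.2872, 0.1762]
tool_rot: [76.8, 90.0, 159.3]
force: [-0.4, 0.6, -3.3]
grip_width: 0.018
[ 0.49519805 -0.28722561  0.17620486] 0.01801394237365127 [[-0.    -0.991  0.13 ]
 [ 0.     0.13   0.991]
 [-1.     0.     0.   ]] [-0.38280842  0.62902841 -3.34447424]
```

View pics/side5c.png

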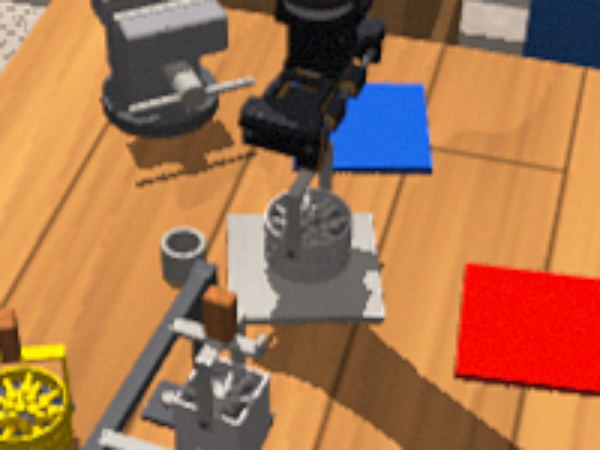

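The can is upright over the plate's middle, with about 18 mm to go. I'll continue down slowly until it touches.

```bash
python3 -m pendant '[[0,[3,0,0],[0,0,0]],[0,[6,0,0],[0,0,0]],[0,[9,0,0],[0,0,0]],[0,[11,0,0],[0,0,0]],[0,[13,0,0],[0,0,0]],[0,[15,0,0],[0,0,0]],[0,[15,0,0],[0,0,0]]]'
python3 -m pendant '[[0,[1,0,0],[0,0,0]],[0,[2,0,0],[0,0,0]],[0,[2,0,0],[0,0,0]]]'
```

```text
time_s: 10.32
tool_pos: [0.4951, -0.2871, 0.161]
tool_rot: [74.1, 90.0, 156.6]
force: [-0.4, 0.5, -4.1]
grip_width: 0.0177
time_s: 10.57
tool_pos: [0.4953, -0.2873, 0.1594]
tool_rot: [77.8, 90.0, 160.3]
force: [-0.0, 0.3, -3.1]
grip_width: 0.0182
```

```bash
python3 -m pendant '[[0,[1,0,0],[0,0,0]],[0,[1,0,0],[0,0,0]],[0,[1,0,0],[0,0,0]]]'
python3 -m pendant '[[0,[1,0,0],[0,0,0]],[0,[1,0,0],[0,0,0]],[0,[1,0,0],[0,0,0]]]'
```

```text
time_s: 10.82
tool_pos: [0.4953, -0.2873, 0.1586]
tool_rot: [-97.9, 90.0, -15.4]
force: [-0.7, 0.3, -4.4]
grip_width: 0.0179
time_s: 11.07
tool_pos: [0.4955, -0.2875, 0.158]
tool_rot: [-112.2, 90.0, -29.7]
force: [-1.0, 0.6, -0.9]
grip_width: 0.0178
```

The plate now carries the weight: the vertical force went from about -4 to -0.9 N. I'll release, with one more check before retreating.

```bash
python3 -m pendant '[[22,[0.5,0,0],[0,0,0]],[24,[0.5,0,0],[0,0,0]],[34,[0.5,0,0],[0,0,0]],[50,[0.5,0,0],[0,0,0]],[60,[0.5,0,0],[0,0,0]],[60,[0.5,0,0],[0,0,0]],[60,[0.5,0,0],[0,0,0]]]'
python3 -m pendant '[[60,[-10,0,0],[0,0,0]],[60,[-25,0,0],[0,0,0]],[60,[-45,0,0],[0,0,0]],[60,[-70,0,0],[0,0,0]],[60,[-100,0,0],[0,0,0]],[60,[-130,0,0],[0,0,0]],[60,[-150,0,0],[0,0,0]],[60,[-160,0,0],[0,0,0]],[60,[-160,0,0],[0,0,0]]]'
python3 - <<'E'
from h import *
o,Rm=cur();print(o['tool_pos'],o['force'])
for c in ["scene","side","wrist"]:
    f=optics.read_camera(c);P,ok=pts(f);cv2.imwrite(f"pics/{c}6.png",f["image"])
    hsv=cv2.cvtColor(f["image"],cv2.COLOR_BGR2HSV)
    m=ok&(P[...,2]>0.115)&(P[...,2]<0.275)&(hsv[...,0]<18)&(hsv[...,1]>90)&(P[...,0]<.54)&(P[...,0]>.45)
    n,l,s,ce=cv2.connectedComponentsWithStats(m.astype(np.uint8))
    for i in range(1,n):
        if s[i,4]>40:
            q=P[l==i];t=q[q[:,2]>np.percentile(q[:,2],98)-.004]
            print(c,ce[i].round(),s[i,4],q.mean(0).round(4),t.mean(0).round(4),cv2.minAreaRect((t[:,:2]*1000).astype(np.float32)))
    g=ok&(abs(P[...,0]-.496)<.2)&(abs(P[...,1]+.289)<.2)&(abs(P[...,2]-.01)<.003)&(hsv[...,1]<60)
    q=P[g]
    if len(q)>50: print('plate',cv2.minAreaRect((q[:,:2]*1000).astype(np.float32)))
E
```

```text
time_s: 11.65
tool_pos: [0.4954, -0.2873, 0.1571]
tool_rot: [-92.5, 90.0, -10.0]
force: [-0.2, 0.7, 0.1]
grip_width: 0.0495
time_s: 12.4
tool_pos: [0.4963, -0.2879, 0.3203]
tool_rot: [-107.4, 89.7, -24.9]
force: [0.1, -0.5, -0.0]
grip_width: 0.0599
[ 0.49630422 -0.28787983  0.32031754] [ 0.11243342 -0.52538422 -0.03664706]
scene [131.  48.] 455 [ 0.4961 -2.0323  0.2012] [ 0.4996 -2.0307  0.2719] ((496.2276306152344, -2029.57666015625), (84.5679931640625, 35.7491340637207), 3.665736198425293)
scene [288. 185.] 141 [ 0.4975 -0.2811  0.1566] [ 0.4956 -0.2839  0.177 ] ((495.76812744140625, -282.20526123046875), (17.768333435058594, 23.122907638549805), 81.85781860351562)
scene [346. 208.] 207 [0.5022 0.014  0.2322] [0.4994 0.0121 0.2517] ((500.0641174316406, 11.178046226501465), (19.42365074157715, 27.267711639404297), 84.62213897705078)
scene [318. 228.] 67 [ 0.535  -0.057   0.1423] [ 0.5366 -0.0577  0.1693] ((536.7645263671875, -57.16423416137695), (4.644674301147461, 3.5349173545837402), 22.400854110717773)
scene [410. 266.] 286 [0.522  0.2675 0.2332] [0.5184 0.2652 0.2518] ((517.2985
[... 558 characters left out ...]
7  0.014  0.2358] [0.4971 0.0112 0.2522] ((497.59356689453125, 11.267499923706055), (16.893619537353516, 21.340444564819336), 74.02739715576172)
side [258. 298.] 234 [0.5146 0.2694 0.2386] [0.5168 0.2658 0.2519] ((516.36328125, 266.0580749511719), (17.21190643310547, 26.520835876464844), 71.96993255615234)
plate ((537.0248413085938, -313.265380859375), (225.81109619140625, 410.5879211425781), 14.893531799316406)
wrist [323. 190.] 589 [ 0.4925 -0.2873  0.171 ] [ 0.4955 -0.2877  0.1763] ((496.0042724609375, -287.9136962890625), (15.914273262023926, 24.222686767578125), 82.76581573486328)
plate ((517.3832397460938, -266.3580322265625), (384.10247802734375, 233.1256561279297), 70.69747924804688)
```

View pics/side6.png

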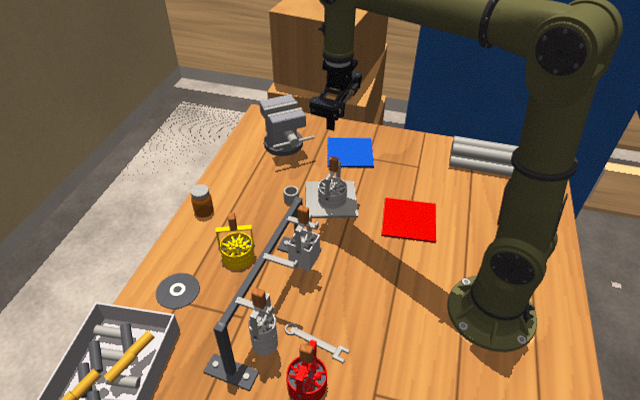

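View pics/wrist6.png

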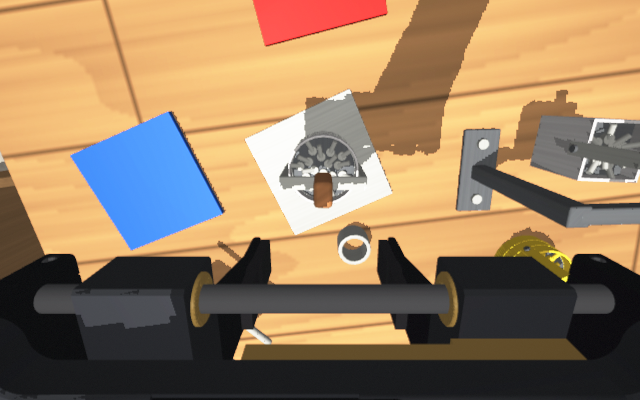

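The can stands upright in the middle of the grey plate: wrist (322,180), side (333,185). The block top is at z 0.177, exactly as expected. The other two blocks read within about 1 mm of where they were.

```bash
python3 -c "
from cell import env
print(env.sign_off())"
```

```text
the job is handed in; nothing more can be done
None
```

The grey wide can from the middle hook now stands upright on the grey steel plate, and I handed the job in at about 12.5 s of the allowed 46 s. I gripped it by its block, lifted it 30 mm, drew it 96 mm off the hook and raised it over the rack. Then I lowered it slowly until the plate took the weight, opened the gripper and backed off 160 mm.

**Position:** the block top reads about (0.495, -0.286), against a plate centre of about (0.496, -0.289). That is a few millimetres off, well inside the 30 mm limit.

**Height:** the block top is at z 0.176–0.178, where 0.177 was expected, so the can is standing flat on the plate.

**Other cans:** the tall and square cans still hang within about 1–2 mm of where they were.

**Gripper:** it is free of everything, with no meaningful force on the tool.

**Checks that failed or disagreed:**
- My last automatic fit of the plate outline was no use, because it took in other grey things. I relied on the earlier plate fits and the final pictures for its centre.
- The camera readings of the block's position differ by up to 7 mm.

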